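# Hang a washed dip basket on the latch hook of the rotary drip rack

## Robot

A 6-joint arm with a two-finger parallel gripper is mounted at the origin on the work surface. World frame = base frame: x ahead of the robot, y to its left, z up, the work surface at z = 0. Lengths are in m, angles in degrees, forces in N, time in s.
With the tool pointing down it reaches from about 0.35 to 0.85 m from the base axis. Payload 8.1 kg.
Tool frame: the origin (TCP) lies at the very end of the fingers, on their centre line; the grasp point (between the pads) lies 19 mm behind it; z points along the fingers, y is the line along which they close (so a half turn about z gives the same grasp; the last joint's range is limited). The gripper opens to 93 mm and grips with 3 to 60 N. Pads are 15 mm wide; open, the fingers measure 128 mm over their backs; the gripper's body (75 mm by 188 mm) begins 65 mm behind the grasp point.
Start: joints at [-81.612, 7.471, 85.268, -0, 87.261, -4.893], TCP at [0.138, -0.584, 0.219] pointing down, gripper open.
Joint ranges: [-169.43, 169.43], [-51.17, 129.36], [1.28, 143.12], [-76.62, 256.62], [0, 156.53], [-152.29, 152.29]. Speed limits (degrees/s): [136.94, 136.94, 159.86, 180, 180, 180].

## Interface

Orientations are given as a 3x3 rotation matrix whose columns are the frame's x, y, z axes.
In Python, from plant import env, vision, workorder gives the robot as it stands. The module is installed in compiled form; this text tells all that it offers.
- The arm moves only by the shell command python3 -m pendant 'ROWS'. ROWS is JSON, a list of rows, each an object with "fingers": the closure, from 0 (fully open) to 1 (shut); "offset": the shift along the world's x, y, z in m, a list of three; "twist": the turn about the world's z in degrees. A call has 1 to 10 rows; each row is the pose to reach, as a shift and turn from the pose commanded when the call began; what a row does not reach only later rows make up. A row lasts 1/12 s, in which the tool goes at most 41.7 mm and 7.16 degrees, less where a joint would pass 70% of its speed; a pose out of reach is approached as far as the arm can. A call with a gripper value outside its range is refused whole. The fingers move at their own pace and stop on an object; the grip force is fixed at half the most. Time passes only in rows, so rows that repeat a pose let the fingers close. It gives the time, the measured TCP pose, the force, the opening and the grip force at its end, in the units of the state.
- env.get_state(): the state, without advancing time (a new reading comes with each control period).
- vision.snapshot(name): name is "side" or "top"; returns the picture (400x640x3 uint8, red, green, blue); there is no depth.
- vision.calibration(name): a dict with "fx", "fy", "cx", "cy" (pixels), "rvec" (rotation vector, rad) and "tvec" (3), from world to camera coordinates, as OpenCV has them. Camera axes: x right, y down, z forward; pixel columns grow to the right and rows downward; lengths in m; the calibration is good to about 2 mm. A picture is of the moment at which its call begins. calibration takes no time and is no camera call.
- workorder.sign_off(): hands the job in; it is judged then, once.
The state is a dict: "time_s": time; "joint_pos": joint angles; "joint_velocities": joint speeds; "joint_torque": joint torques, N m; "tool_pos": TCP position; "tcp_rot": TCP orientation; "wrist_force": force on the tool from outside, world axes, zero at the start; "torque": the same for the moment, N m; "finger_gap": opening from 0.0 (shut) to 1.0 (fully open); "grip_force": force on a finger pad.
Only numpy, scipy, OpenCV 4.12 (cv2) and the standard library are available. Lean on these libraries where they do the work, as an engineer would, in place of code of your own. Each camera call takes 0.05 s, during which the arm holds its last target. There are 200 camera calls.

## Task

Turn the rotary drip rack until its one empty hook faces you (the robot), then hang the washed dip basket standing on the grate on that hook: press the basket's cross bar gently down past the spring latch until it sits fully home in the bowl of the hook and the latch has sprung shut over it. Do not force the rack or the hook, keep the basket upright so that nothing spills, and leave the other things on the bench where they are.

Things in the scene. Friction and masses are not known exactly. Their poses are not given: they have to be found in the camera images.
- rack: fixed rotary drip rack: drip pan 330 mm across, 25 mm upright post. Origin on the grate at the post's axis; its -x side, towards the robot, is the front. A rotor with four level arms 90 deg apart, each ending in an upturned hook, turns about the post. Two rod wrenches and a second basket (as the loose one; out to 183 mm from the axis) hang on three hooks and swing a little; the fourth is empty
- rotor (a joint): turn of the rotor about the post, rad, counterclockwise from above; 0 or a full turn: the empty hook points to the front (world -x). Turns without end both ways; stiff bearing (0.55 N m of friction), stays where left, but coasts on a little (0.1 rad or more) when pushed fast. Starts at 1.6 to 4.6. Push any arm sideways with a fingertip from above, e.g. 90 mm from the axis (6 N)
- mid_arm (a point): on the rotor: nominal middle of the empty hook's arm, 90 mm from the axis, 228 mm above the grate. Every arm is a flat bar 8 mm wide and 22 mm high (217 to 239 mm above the grate; the empty hook's own arm up to 15 mm higher or lower), running from the hub (26 mm radius, top 257 mm above the grate) to 126 mm from the axis
- seat (a point): on the rotor at the empty hook, 140 mm from the axis, 218 mm above the grate: where the middle of the basket's cross bar nominally rests, 3 mm above the hook's bowl. Its -x points outwards along the arm, z up. This arm is clamped in a slot of the hub, so the real arm, hook and latch sit up to 15 mm higher or lower, differently each time: not measured, to be felt
- hook_tip (a point): on the rotor: nominal top of the empty hook's upturned outer tip, 14 mm outwards of the seat and 17.5 mm above the bowl (shifts with the real hook). The hook is a J of 8 mm round bar in the vertical plane of the arm: shank on the hub side, bowl flat over 18 mm, its underside 8 mm below its surface, 20 mm gap between shank and tip, centred on the seat
- latch (a joint): spring tongue, 8 mm wide, closing the empty hook's mouth: hinged on the shank 25 mm above the bowl (ear top 30), sloping down outwards to just inside the tip, 13 mm above the bowl. 0 shut, up to 0.85 rad pushed down and inwards. Pressing the bar through takes 7 to 14 N in all, more than the basket's weight; once past it the force drops, then rises sharply at the bowl
- bail_bar (a point): on the basket: middle of its cross bar, 150 mm above its underside; 6 mm round bar along the basket's y. On the hook it lies across the arm. Bring it down 1 to 6 mm outwards of the seat; the latch snaps shut over it only within the last few mm before it stands in the bowl
- basket: round wire dip basket, 86 mm across, 55 mm deep, small washed parts fixed inside, 0.33 to 0.53 kg, standing on the grate. Origin: centre of its underside, z up. Its tall narrow bail of 6 mm bar lies in the y-z plane: two upright legs, 42 mm over the outsides, 30 mm between, 92 to 143 mm high, joined by the cross bar. Take the legs from above, closing along y; half a turn is the same
- piston: bystander: dull grey piston, 63 mm across, 43 mm high, standing; origin at the centre of its underside
- end_plug: bystander: bronze end plug with hexagon, 56 mm across, 39 mm high; origin at the centre of its underside
- pivot_shaft: bystander: chromed pivot shaft, standing, 36 mm across at the top, 74 mm high; origin at the centre of its underside
- gland_ring: bystander: aluminium gland ring, 72 mm across, 22 mm high; origin at the centre of its underside
- degreaser: bystander: white bottle, 72 mm across, 190 mm high; origin at the centre of its underside
- grease_tin: bystander: grey tin, 84 mm across, 70 mm high; origin at the centre of its underside
Not all that is in view belongs to the job. Leave any blue look-alike of the basket alone.

How it is judged:
By the outcome, as a careful person would: the job done as asked, in the order asked, and still so for the second after the job is handed in, with the robot touching nothing.
It also fails if it takes over 61 s, if anything falls off the work surface, if the arm or the gripper's body presses on something with over 40 N, if the wrist force passes 120 N, or if a joint passes its speed limit or range.

## Working session

There is one attempt and no reset: what is moved stays moved. The work goes in short steps, Python scripts to look and compute and a shell command to move; the robot and the scene stay as the last step left them, time stands still between calls to the robot, and variables do not carry over. Pictures are saved under pics/ and viewed, at most 10 in all, crops included, and the job is handed in when it is done.

```bash
mkdir -p pics; cat > h.py <<'E'
import numpy as np, cv2
from plant import env, vision, workorder
def cam(n):
    c=vision.calibration(n); K=np.array([[c['fx'],0,c['cx']],[0,c['fy'],c['cy']],[0,0,1.]])
    return K,cv2.Rodrigues(np.array(c['rvec'],float))[0],np.array(c['tvec'],float).ravel()
def ray(n,u,v):
    K,R,t=cam(n); d=R.T@np.linalg.solve(K,[u,v,1.]); return -R.T@t,d
def onz(n,u,v,z):
    o,d=ray(n,u,v); return o+d*(z-o[2])/d[2]
def proj(n,p):
    K,R,t=cam(n); q=K@(R@np.array(p,float)+t); return q[:2]/q[2]
def two(a,b):
    (o1,d1),(o2,d2)=ray('top',*a),ray('side',*b)
    s=np.linalg.lstsq(np.c_[d1,-d2],o2-o1,rcond=None)[0]
    p,q=o1+s[0]*d1,o2+s[1]*d2; return (p+q)/2,np.linalg.norm(p-q)
def snap(n,f):
    im=vision.snapshot(n); cv2.imwrite('pics/'+f,im[:,:,::-1]); return im
E
python3 - <<'E'
from h import *
for n in('top','side'):
    im=snap(n,n+'0.png'); K,R,t=cam(n); print(n,K[0,0],K[1,1],K[:2,2],'pos',-R.T@t,'fwd',R[2])
s=env.get_state(); print({k:np.round(v,3).tolist() for k,v in s.items()})
E
```

```text
top 432.2210893540669 432.2210893540669 [313.70054335 198.53695275] pos [ 0.28677563 -0.00611524  1.48358867] fwd [ 0.14378773 -0.0283017  -0.98920377]
side 379.39162941239783 379.39162941239783 [312.88721973 200.70201673] pos [0.13558458 0.76434124 1.06538426] fwd [ 0.25722111 -0.63448172 -0.72888288]
{'time_s': 0.1, 'joint_pos': [-81.613, 7.513, 85.321, 0.0, 87.261, -4.893], 'joint_velocities': [-0.033, -0.239, -0.107, -0.062, 0.019, 0.007], 'joint_torque': [0.002, -56.134, -49.31, 0.077, 0.029, -0.0], 'tool_pos': [0.138, -0.583, 0.218], 'tcp_rot': [[0.973, 0.23, -0.0], [0.23, -0.973, 0.002], [0.0, -0.002, -1.0]], 'wrist_force': [0.09, -0.104, 0.647], 'torque': [0.013, 0.093, -0.027], 'grip_force': 0.0, 'finger_gap': 0.999}
```

View pics/top0.png

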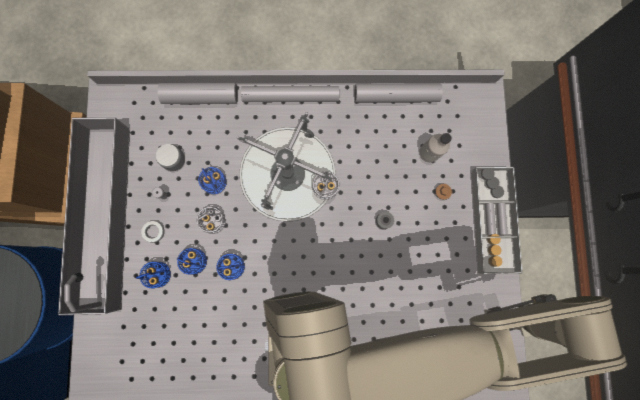

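View pics/side0.png

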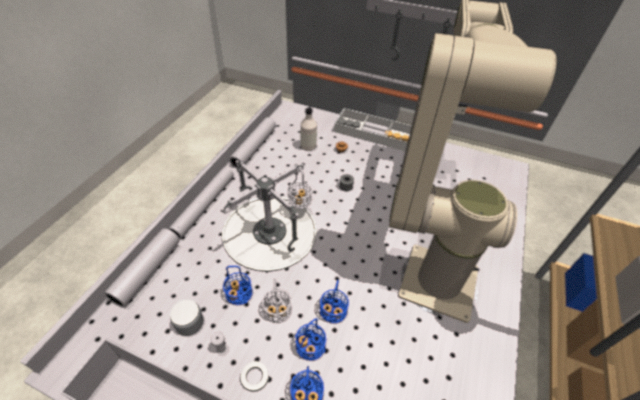

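The top view shows the silver basket at (211,219), with blue look-alikes at (212,180), (192,260), (231,265) and (154,274). In the side view it is at (276,302). It is the only silver basket standing on the grate, because the other silver one, at top (325,183), hangs on the rack. The arm ends are near top (304,120), (245,138), (268,205) and (325,183). An enlarged crop should show which hook is empty.

```bash
python3 - <<'E'
from h import *
a=cv2.imread('pics/top0.png')[100:250,185:350]; b=cv2.imread('pics/side0.png')[145:325,205:330]
a=cv2.resize(a,(440,400),interpolation=3); b=cv2.resize(b,(347,500),interpolation=3)
o=np.zeros((500,790,3),np.uint8); o[:400,:440]=a; o[:,443:]=b; cv2.imwrite('pics/c1.png',o)
# post axis: try several
for uv in((286,157),(285,156)): print(onz('top',*uv,.257))
for uv in((304,120),(245,138),(268,205),(325,183)): print(uv,onz('top',*uv,.228))
print(onz('side',265,186,.257), onz('top',211,219,.15),onz('side',276,302,.03),onz('top',211,219,.03))
E
```

```text
[0.58780763 0.03754081 0.257     ]
[0.59080758 0.04042725 0.257     ]
(304, 120) [ 0.70882535 -0.01618446  0.228     ]
(245, 138) [0.65398906 0.16049173 0.228     ]
(268, 205) [0.45158301 0.09181156 0.228     ]
(325, 183) [ 0.51531844 -0.07608857  0.228     ]
[0.57683199 0.06454735 0.257     ] [0.42024325 0.27286944 0.15      ] [0.43703649 0.28978769 0.03      ] [0.43225304 0.29797326 0.03      ]
```

View pics/c1.png

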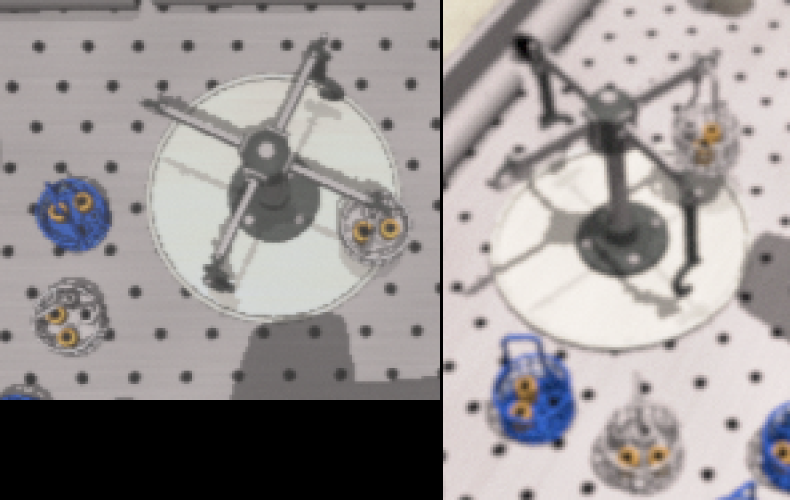

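The empty hook is the left one at top (239,138), side (225,208): nothing hangs from it, while the others carry two wrenches and a basket. The loose silver basket at top (211,219) fits the description, and the others standing there are blue. I'll take one refinement measurement before moving.

```bash
python3 - <<'E'
from h import *
im=cv2.imread('pics/top0.png'); g=cv2.cvtColor(im,6)
hsv=cv2.cvtColor(im,40)
# pan: whitish/greenish vs pinkish grate
d=im[:,:,1].astype(int)-im[:,:,2]
m=((d>2)&(g>190)).astype(np.uint8)*255
m[:, :235]=0;m[:,345:]=0;m[:120]=0;m[228:]=0
cs,_=cv2.findContours(cv2.morphologyEx(m,3,np.ones((5,5))),0,1)
c=np.concatenate([k for k in cs if cv2.contourArea(k)>50]); h=cv2.convexHull(c); e=cv2.fitEllipse(h); print('pan',e)
for z in(0.,.01,.02):
    p=np.array([onz('top',*k[0],z)[:2] for k in h]); cc=cv2.minEnclosingCircle((p*1000).astype(np.float32)); print(z,cc)
print('hub',onz('top',284.8,156.2,.257),two((284.8,156.2),(265.2,181)))
print('hook',onz('top',239.4,138.2,.23),two((239.4,138.2),(225.5,208)))
a=im[195:245,185:240]; b=cv2.imread('pics/side0.png')[265:330,245:305]
a=cv2.resize(a,(440,400),interpolation=2); b=cv2.resize(b,(350,379),interpolation=2)
o=np.zeros((400,790,3),np.uint8); o[:,:440]=a; o[:379,440:]=b; cv2.imwrite('pics/c2.png',o)
E
```

```text
pan ((289.2765197753906, 181.17987060546875), (70.25777435302734, 94.09422302246094), 86.91594696044922)
0.0 ((591.9147338867188, 43.66120147705078), 156.49607849121094)
0.01 ((589.8579711914062, 43.32567596435547), 155.44122314453125)
0.02 ((587.8012084960938, 42.990169525146484), 154.38636779785156)
hub [0.59021633 0.04101019 0.257     ] (array([0.59039445, 0.04086684, 0.25217553]), np.float64(0.0020722658447574985))
hook [0.65289695 0.17683631 0.23      ] (array([0.65021104, 0.17557642, 0.23654266]), np.float64(0.0015842590098158714))
```

View pics/c2.png

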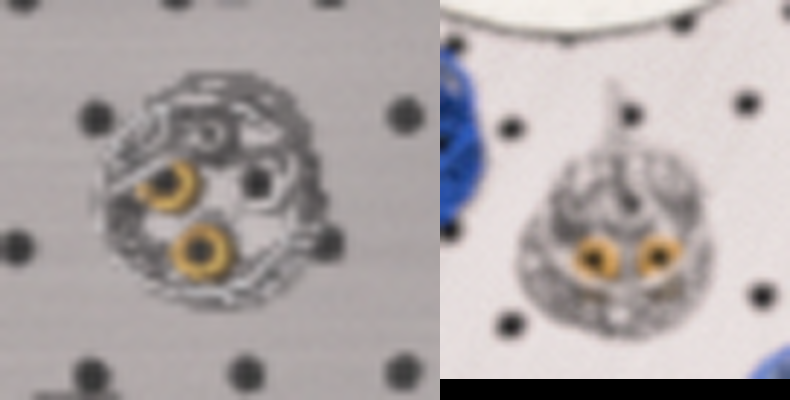

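The crop shows the bail as a bright line from crop (105,190) to (190,140), so its middle is near top (203.4,216). In the side view it is edge-on, with its top at (274.7,280). Next I work out the bail pose and the push path.

```bash
python3 - <<'E'
from h import *
p,e=two((203.4,215.9),(274.7,280.5)); print('bar',p,e, onz('top',203.4,215.9,.15),onz('side',274.7,280.5,.15))
o,d=ray('side',274.7,281); print('edge-on az',np.degrees(np.arctan2(d[1],d[0])))
A=np.array([.590,.041])
for phi in range(50,181,10):
    f=np.radians(phi);u=np.array([np.cos(f),np.sin(f)]);n=np.array([-u[1],u[0]])
    print(phi,np.round(A+.095*u-n*(.004+.0075*abs(u[1])+.0175*abs(u[0])),3))
E
python3 -m pendant '[{"fingers":1,"offset":[0.2,0.15,0.1],"twist":-13.3},{"fingers":1,"offset":[0.544,0.655,0.1],"twist":-13.3},{"fingers":1,"offset":[0.544,0.655,0.1],"twist":-13.3},{"fingers":1,"offset":[0.544,0.655,0.1],"twist":-13.3},{"fingers":1,"offset":[0.544,0.655,0.1],"twist":-13.3},{"fingers":1,"offset":[0.544,0.655,0.1],"twist":-13.3},{"fingers":1,"offset":[0.544,0.655,0.1],"twist":-13.3},{"fingers":1,"offset":[0.544,0.655,0.1],"twist":-13.3},{"fingers":1,"offset":[0.544,0.655,0.1],"twist":-13.3},{"fingers":1,"offset":[0.544,0.655,0.1],"twist":-13.3}]'
```

```text
bar [0.4300326  0.29408031 0.16161332] 0.0024517242884608886 [0.43009903 0.29632706 0.15      ] [0.43505802 0.28827668 0.15      ]
edge-on az -57.81378239039019
50 [0.667 0.1  ]
60 [0.654 0.114]
70 [0.638 0.124]
80 [0.621 0.132]
90 [0.601 0.136]
100 [0.588 0.137]
110 [0.574 0.136]
120 [0.559 0.133]
130 [0.545 0.127]
140 [0.532 0.119]
150 [0.519 0.108]
160 [0.509 0.095]
170 [0.5  0.08]
180 [0.495 0.063]
time_s: 0.93
tool_pos: [0.4046, -0.2693, 0.2728]
tcp_rot: [[1.0, -0.001, -0.0], [-0.001, -1.0, 0.0], [-0.0, -0.0, -1.0]]
wrist_force: [0.5, -0.8, -0.1]
finger_gap: 0.335
grip_force: 0.0
```

```bash
python3 -m pendant '[{"fingers":1,"offset":[0.04,0.05,0.047],"twist":0},{"fingers":1,"offset":[0.275,0.341,0.047],"twist":0},{"fingers":1,"offset":[0.275,0.341,0.047],"twist":0},{"fingers":1,"offset":[0.275,0.341,0.047],"twist":0},{"fingers":1,"offset":[0.275,0.341,0.047],"twist":0},{"fingers":1,"offset":[0.275,0.341,0.047],"twist":0},{"fingers":1,"offset":[0.275,0.341,0.047],"twist":0},{"fingers":1,"offset":[0.275,0.341,0.047],"twist":0},{"fingers":1,"offset":[0.275,0.341,0.047],"twist":0},{"fingers":1,"offset":[0.275,0.341,0.047],"twist":0}]'; python3 -m pendant '[{"fingers":1,"offset":[0.1,0.1,0],"twist":0},{"fingers":1,"offset":[0,0,0],"twist":0}]' >/dev/null & sleep 0; kill %1 2>/dev/null; true
```

```text
time_s: 1.77
tool_pos: [0.6608, 0.0484, 0.3176]
tcp_rot: [[1.0, -0.0, -0.001], [-0.0, -1.0, -0.0], [-0.001, 0.0, -1.0]]
wrist_force: [0.5, -1.0, 0.8]
finger_gap: 0.007
grip_force: 0.0
```

That second background command was a slip on my part. I'll check that it didn't move anything.

```bash
sleep 2; python3 - <<'E'
from h import *
s=env.get_state(); print(s['time_s'],s['tool_pos'],s['finger_gap'])
E
```

```text
1.7667 [0.6607811  0.04836033 0.31756982] 0.007314858679629567
```

```bash
python3 -m pendant '[{"fingers":1,"offset":[0.021,0.024,0],"twist":0},{"fingers":1,"offset":[0.021,0.024,0],"twist":0},{"fingers":1,"offset":[0.021,0.024,-0.03],"twist":0},{"fingers":1,"offset":[0.021,0.024,-0.05],"twist":0},{"fingers":1,"offset":[0.021,0.024,-0.07],"twist":0},{"fingers":1,"offset":[0.021,0.024,-0.085],"twist":0},{"fingers":1,"offset":[0.021,0.024,-0.1],"twist":0},{"fingers":1,"offset":[0.021,0.024,-0.108],"twist":0},{"fingers":1,"offset":[0.021,0.024,-0.108],"twist":0}]'
```

```text
time_s: 2.52
tool_pos: [0.6794, 0.07, 0.207]
tcp_rot: [[1.0, -0.001, -0.005], [-0.001, -1.0, -0.0], [-0.005, 0.0, -1.0]]
wrist_force: [0.5, -1.6, -0.7]
finger_gap: 0.004
grip_force: 0.0
```

```bash
python3 -m pendant '[{"fingers":1,"offset":[-0.005,0.01,0],"twist":0},{"fingers":1,"offset":[-0.01,0.019,0],"twist":0},{"fingers":1,"offset":[-0.014,0.028,0],"twist":0},{"fingers":1,"offset":[-0.02,0.035,0],"twist":0},{"fingers":1,"offset":[-0.027,0.042,0],"twist":0},{"fingers":1,"offset":[-0.035,0.047,0],"twist":0},{"fingers":1,"offset":[-0.043,0.052,0],"twist":0},{"fingers":1,"offset":[-0.052,0.056,0],"twist":0},{"fingers":1,"offset":[-0.06,0.06,0],"twist":0},{"fingers":1,"offset":[-0.07,0.0625,0],"twist":0}]'
```

```text
time_s: 3.35
tool_pos: [0.6119, 0.1318, 0.2111]
tcp_rot: [[1.0, -0.001, 0.004], [-0.001, -1.0, -0.002], [0.004, 0.002, -1.0]]
wrist_force: [7.2, -6.3, 0.8]
finger_gap: 0.006
grip_force: 3.6
```

```bash
python3 -m pendant '[{"fingers":1,"offset":[-0.01,0.002,0],"twist":0},{"fingers":1,"offset":[-0.02,0.003,0],"twist":0},{"fingers":1,"offset":[-0.03,0.003,0],"twist":0},{"fingers":1,"offset":[-0.04,0.002,0],"twist":0},{"fingers":1,"offset":[-0.05,0,0],"twist":0},{"fingers":1,"offset":[-0.059,-0.004,0],"twist":0},{"fingers":1,"offset":[-0.067,-0.008,0],"twist":0},{"fingers":1,"offset":[-0.075,-0.013,0],"twist":0},{"fingers":1,"offset":[-0.083,-0.019,0],"twist":0},{"fingers":1,"offset":[-0.09,-0.025,0],"twist":0}]'
```

```text
time_s: 4.18
tool_pos: [0.5225, 0.1086, 0.212]
tcp_rot: [[1.0, 0.0, 0.007], [0.0, -1.0, 0.001], [0.007, -0.001, -1.0]]
wrist_force: [9.4, 3.0, 1.0]
finger_gap: 0.006
grip_force: 3.9
```

```bash
python3 -m pendant '[{"fingers":1,"offset":[-0.006,-0.007,0],"twist":0},{"fingers":1,"offset":[-0.012,-0.014,0],"twist":0},{"fingers":1,"offset":[-0.016,-0.02,0],"twist":0},{"fingers":1,"offset":[-0.019,-0.025,0],"twist":0},{"fingers":1,"offset":[-0.021,-0.029,0],"twist":0},{"fingers":1,"offset":[-0.0225,-0.033,0],"twist":0},{"fingers":1,"offset":[-0.024,-0.036,0],"twist":0},{"fingers":1,"offset":[-0.0245,-0.039,0],"twist":0},{"fingers":1,"offset":[-0.025,-0.041,0],"twist":0},{"fingers":1,"offset":[-0.025,-0.041,0],"twist":0}]'
python3 - <<'E'
from h import *
for n in('top','side'): snap(n,n+'1.png')
a=cv2.imread('pics/top1.png')[100:250,200:350]; b=cv2.imread('pics/side1.png')[145:325,205:340]
o=np.zeros((520,800,3),np.uint8); o[:400,:400]=cv2.resize(a,(400,400),interpolation=2); o[:,405:795]=cv2.resize(b,(390,520),interpolation=2); cv2.imwrite('pics/c3.png',o)
E
```

```text
time_s: 5.02
tool_pos: [0.4964, 0.0676, 0.2112]
tcp_rot: [[1.0, 0.0, 0.003], [0.0, -1.0, 0.001], [0.003, -0.001, -1.0]]
wrist_force: [3.1, 2.8, 2.7]
finger_gap: 0.008
grip_force: 1.7
```

View pics/c3.png

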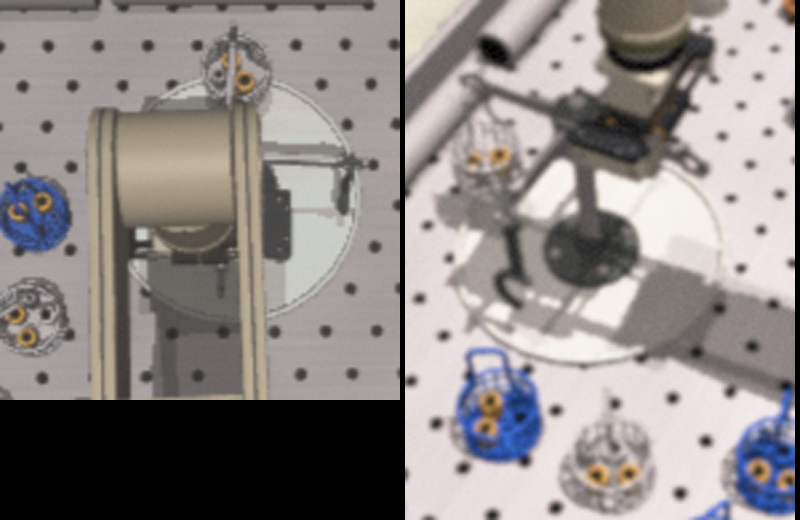

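The rotor is almost at the front: in the crop the hook tip is at (221,295), top px (283,210). The right-hand arm runs from (265,160) to (365,163). I'll compute the remaining angle from these.

```bash
python3 - <<'E'
from h import *
A=np.array([.590,.041])
for uv in((299.4,160),(336.9,161.1)):
    p=onz('top',*uv,.239); print(p, np.degrees(np.arctan2(*(p[:2]-A)[::-1])))
for v in(206,210,211.5):
    p=onz('top',282.9,v,.234); print(p,np.degrees(np.arctan2(*(p[:2]-A)[::-1])))
E
```

```text
[ 0.58286188 -0.00120282  0.239     ] -99.60005821973898
[ 0.57866348 -0.11182677  0.239     ] -94.24236697020731
[0.44739648 0.04809463 0.234     ] 177.1518401962081
[0.43567969 0.0481409  0.234     ] 177.35063056642545
[0.43129399 0.04815821 0.234     ] 177.41750456766846
```

```bash
python3 -m pendant '[{"fingers":1,"offset":[0,0.012,0],"twist":0},{"fingers":1,"offset":[0,0.015,0.02],"twist":0},{"fingers":1,"offset":[0,0.015,0.06],"twist":0},{"fingers":0.3,"offset":[-0.02,0.05,0.1],"twist":10},{"fingers":0.3,"offset":[-0.04,0.09,0.1],"twist":20},{"fingers":0.3,"offset":[-0.06,0.13,0.1],"twist":31},{"fingers":0.3,"offset":[-0.064,0.17,0.1],"twist":31},{"fingers":0.3,"offset":[-0.064,0.2,0.1],"twist":31},{"fingers":0.3,"offset":[-0.064,0.224,0.07],"twist":31},{"fingers":0.3,"offset":[-0.064,0.224,0.05],"twist":31}]'
python3 - <<'E'
from h import *
for n in('top','side'): snap(n,n+'2.png')
a=cv2.imread('pics/top2.png')[110:240,180:350]; b=cv2.imread('pics/side2.png')[145:325,200:340]
o=np.zeros((600,800,3),np.uint8); o[:306,:400]=cv2.resize(a,(400,306),interpolation=2); o[:514,400:]=cv2.resize(b,(400,514),interpolation=2); cv2.imwrite('pics/c4.png',o)
E
```

```text
time_s: 5.95
tool_pos: [0.4303, 0.296, 0.259]
tcp_rot: [[0.855, 0.519, -0.0], [0.519, -0.855, 0.002], [0.001, -0.001, -1.0]]
wrist_force: [0.9, -0.8, -1.1]
finger_gap: 0.454
grip_force: 0.0
```

View pics/c4.png

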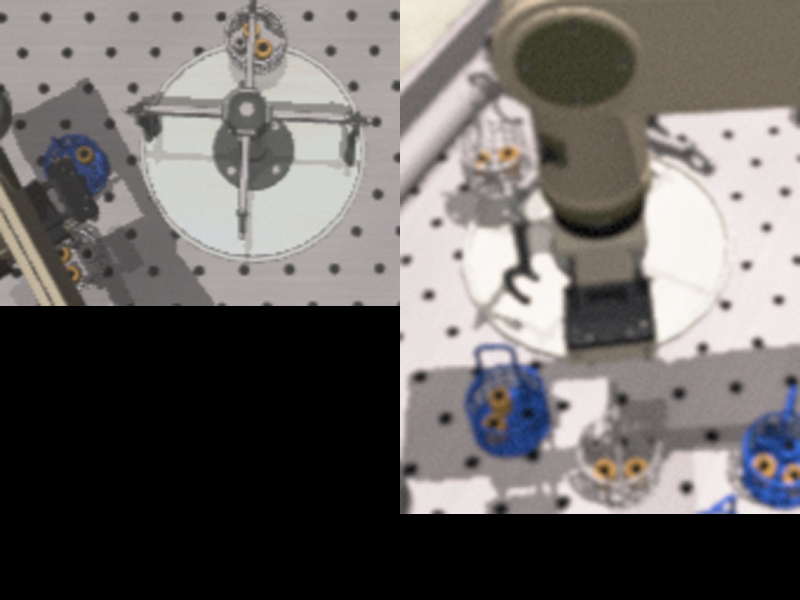

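In this view the arm ends lie at crop front (241,237), rear (252,5), left (128,108) and right (365,121), with the hub at (247,108). The gripper is above the silver basket.

```bash
python3 - <<'E'
from h import *
P=lambda u,v,z=.235:onz('top',180+u/2.353,110+v/2.353,z)[:2]
f,r,l,t=P(241,237),P(252,5),P(128,108),P(365,121); h=P(247,108,.257)
a=lambda v:np.degrees(np.arctan2(v[1],v[0]))
print(f,r,l,t,'hub',h); print('front-rear',a(f-r),'right-left +90',a(l-t)+90,'hub-f',a(f-h))
print('mid fr',(f+r)/2,'mid lr',(l+t)/2)
# refine arm axis via edges: centre of dark arm columns in rows
im=cv2.cvtColor(cv2.imread('pics/top2.png'),6).astype(float)
pts=[]
for v in range(170,196,1):
    row=im[v,270:300]; w=np.clip(np.median(row)-20-row,0,None); 
    pts.append((270+(w*np.arange(30)).sum()/w.sum(),v)) if w.sum() else 0
print(np.round(pts,1).tolist())
E
```

```text
[0.43346464 0.04948982] [0.73128526 0.03434574] [0.5977038  0.19022406] [ 0.57866266 -0.10686772] hub [0.59110948 0.040506  ]
front-rear 177.08903464896528 right-left +90 176.33282706697247 hub-f 176.7383696299116
mid fr [0.58237495 0.04191778] mid lr [0.58818323 0.04167817]
[[287.0, 178.0], [289.3, 181.0], [288.8, 182.0], [288.1, 183.0], [287.0, 184.0], [288.4, 188.0], [288.1, 189.0], [287.3, 190.0], [283.9, 191.0], [283.5, 192.0], [283.5, 193.0], [283.5, 194.0], [283.3, 195.0]]
```

The rotor is 3° short, so I go back and give it a slow final nudge of about 5 mm.

```bash
python3 -m pendant '[{"fingers":1,"offset":[0.02,-0.03,0.04],"twist":-6},{"fingers":1,"offset":[0.03,-0.065,0.05],"twist":-13},{"fingers":1,"offset":[0.04,-0.1,0.05],"twist":-20},{"fingers":1,"offset":[0.05,-0.135,0.05],"twist":-27},{"fingers":1,"offset":[0.064,-0.17,0.04],"twist":-31},{"fingers":1,"offset":[0.064,-0.2,0.02],"twist":-31},{"fingers":1,"offset":[0.064,-0.204,-0.02],"twist":-31},{"fingers":1,"offset":[0.064,-0.204,-0.05],"twist":-31},{"fingers":1,"offset":[0.064,-0.204,-0.05],"twist":-31},{"fingers":1,"offset":[0.064,-0.204,-0.05],"twist":-31}]'
```

```text
time_s: 6.88
tool_pos: [0.4949, 0.0862, 0.21]
tcp_rot: [[1.0, -0.002, -0.003], [-0.002, -1.0, -0.0], [-0.003, 0.0, -1.0]]
wrist_force: [0.1, -0.2, 0.3]
finger_gap: 0.005
grip_force: 0.0
```

```bash
python3 -m pendant '[{"fingers":1,"offset":[0,-0.008,0],"twist":0},{"fingers":1,"offset":[0,-0.014,0],"twist":0},{"fingers":1,"offset":[0,-0.018,0],"twist":0},{"fingers":1,"offset":[0,-0.02,0],"twist":0},{"fingers":1,"offset":[0,-0.0215,0],"twist":0},{"fingers":1,"offset":[0,-0.023,0],"twist":0},{"fingers":1,"offset":[0,-0.0242,0],"twist":0},{"fingers":1,"offset":[0,-0.0242,0],"twist":0},{"fingers":1,"offset":[0,-0.0242,0],"twist":0}]'
```

```text
time_s: 7.63
tool_pos: [0.4969, 0.0633, 0.2116]
tcp_rot: [[1.0, 0.0, 0.003], [0.0, -1.0, 0.001], [0.003, -0.001, -1.0]]
wrist_force: [1.1, 6.6, 4.5]
finger_gap: 0.003
grip_force: 2.8
```

```bash
python3 -m pendant '[{"fingers":1,"offset":[0,-0.001,0],"twist":0},{"fingers":1,"offset":[0,-0.001,0],"twist":0},{"fingers":1,"offset":[0,0.01,0],"twist":0},{"fingers":1,"offset":[0,0.012,0.02],"twist":0},{"fingers":1,"offset":[0,0.012,0.055],"twist":0},{"fingers":1,"offset":[0,0,0.058],"twist":0},{"fingers":1,"offset":[0,-0.02,0.055],"twist":0},{"fingers":1,"offset":[0,-0.021,0.052],"twist":0},{"fingers":1,"offset":[0,-0.021,0.05],"twist":0},{"fingers":1,"offset":[0,-0.021,0.048],"twist":0}]'
```

```text
time_s: 8.47
tool_pos: [0.4956, 0.042, 0.2573]
tcp_rot: [[1.0, -0.001, -0.001], [-0.001, -1.0, 0.0], [-0.001, -0.0, -1.0]]
wrist_force: [0.2, 0.2, -0.9]
finger_gap: 0.006
grip_force: 0.0
```

```bash
python3 -m pendant '[{"fingers":1,"offset":[0,0,-0.002],"twist":0},{"fingers":1,"offset":[0,0,-0.004],"twist":0}]'
```

```text
time_s: 8.63
tool_pos: [0.4958, 0.0423, 0.2535]
tcp_rot: [[1.0, 0.0, -0.001], [0.0, -1.0, 0.0], [-0.001, -0.0, -1.0]]
wrist_force: [0.7, 0.7, 0.2]
finger_gap: 0.003
grip_force: 0.0
```

```bash
python3 -m pendant '[{"fingers":1,"offset":[0,0,-0.002],"twist":0},{"fingers":1,"offset":[0,0,-0.003],"twist":0}]'
```

```text
time_s: 8.8
tool_pos: [0.4958, 0.0421, 0.2506]
tcp_rot: [[1.0, 0.0, -0.001], [0.0, -1.0, 0.0], [-0.001, -0.0, -1.0]]
wrist_force: [-0.0, 0.5, -0.1]
finger_gap: 0.005
grip_force: 0.0
```

```bash
python3 -m pendant '[{"fingers":1,"offset":[0,0,-0.001],"twist":0},{"fingers":1,"offset":[0,0,-0.002],"twist":0}]'
```

```text
time_s: 8.97
tool_pos: [0.496, 0.0418, 0.2491]
tcp_rot: [[1.0, -0.0, 0.0], [-0.0, -1.0, 0.0], [0.0, -0.0, -1.0]]
wrist_force: [0.2, -0.3, 0.4]
finger_gap: 0.007
grip_force: 0.0
```

```bash
python3 -m pendant '[{"fingers":1,"offset":[0,0,-0.001],"twist":0},{"fingers":1,"offset":[0,0,-0.002],"twist":0}]'
```

```text
time_s: 9.13
tool_pos: [0.4961, 0.0417, 0.2472]
tcp_rot: [[1.0, -0.0, 0.0], [-0.0, -1.0, 0.0], [0.0, -0.0, -1.0]]
wrist_force: [0.6, 0.0, 0.4]
finger_gap: 0.006
grip_force: 0.0
```

```bash
python3 -m pendant '[{"fingers":1,"offset":[0,0,-0.001],"twist":0},{"fingers":1,"offset":[0,0,-0.002],"twist":0}]'
```

```text
time_s: 9.3
tool_pos: [0.4961, 0.0417, 0.2452]
tcp_rot: [[1.0, -0.0, 0.0], [-0.0, -1.0, 0.0], [0.0, -0.0, -1.0]]
wrist_force: [-0.1, 0.6, 0.5]
finger_gap: 0.001
grip_force: 0.0
```

```bash
python3 -m pendant '[{"fingers":1,"offset":[0,0,-0.001],"twist":0},{"fingers":1,"offset":[0,0,-0.002],"twist":0}]'
```

```text
time_s: 9.47
tool_pos: [0.4961, 0.0417, 0.2431]
tcp_rot: [[1.0, -0.0, 0.0], [-0.0, -1.0, 0.0], [0.0, -0.0, -1.0]]
wrist_force: [-1.4, -0.2, 11.6]
finger_gap: 0.006
grip_force: 6.2
```

The arm top was felt at about z 0.2435, so the hook sits about 4.5 mm high and the real seat is at about 0.2225. Next, the basket.

```bash
python3 -m pendant '[{"fingers":1,"offset":[0,0,0.03],"twist":0},{"fingers":0.3,"offset":[-0.01,0.03,0.05],"twist":6},{"fingers":0.3,"offset":[-0.02,0.065,0.05],"twist":13},{"fingers":0.3,"offset":[-0.03,0.1,0.05],"twist":20},{"fingers":0.3,"offset":[-0.04,0.135,0.05],"twist":27},{"fingers":0.3,"offset":[-0.05,0.17,0.04],"twist":31},{"fingers":0.3,"offset":[-0.065,0.21,0.01],"twist":31},{"fingers":0.3,"offset":[-0.065,0.245,-0.01],"twist":31},{"fingers":0.3,"offset":[-0.065,0.2513,-0.04],"twist":31},{"fingers":0.3,"offset":[-0.065,0.2513,-0.06],"twist":31}]'
python3 - <<'E'
from h import *
snap('top','top3.png')
a=cv2.imread('pics/top3.png')[110:240,180:350]; b=vision.snapshot('side')[255:335,240:320,::-1]
o=np.zeros((500,800,3),np.uint8); o[:306,:400]=cv2.resize(a,(400,306),interpolation=2); o[:400,400:]=cv2.resize(b,(400,400),interpolation=2); cv2.imwrite('pics/c5.png',o)
E
```

```text
time_s: 10.3
tool_pos: [0.4291, 0.2956, 0.18]
tcp_rot: [[0.856, 0.518, -0.002], [0.518, -0.856, -0.0], [-0.002, -0.001, -1.0]]
wrist_force: [-0.5, -0.4, -0.7]
finger_gap: 0.604
grip_force: 0.0
```

View pics/c5.png

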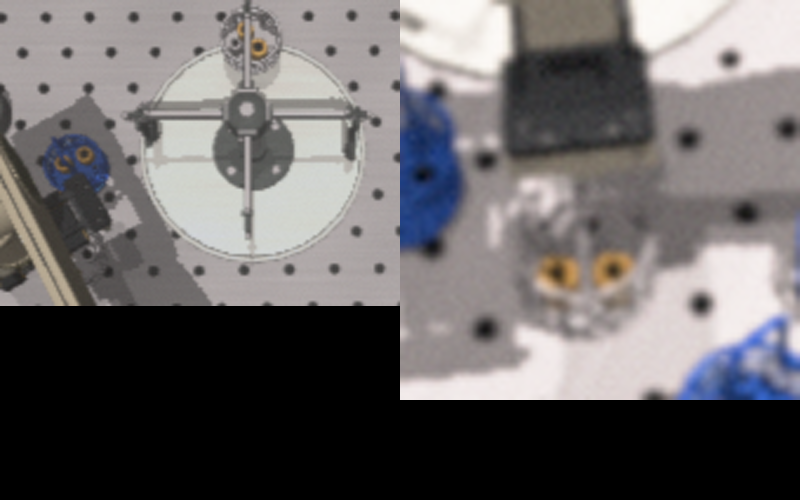

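The rotor now lies square: arms at left (125,115), right (367,115), rear (247,3) and front (248,237). The gripper is in line with the bail in the side view. Now I descend and grip.

```bash
python3 -m pendant '[{"fingers":0.3,"offset":[0.0005,-0.001,-0.01],"twist":0},{"fingers":0.3,"offset":[0.0005,-0.001,-0.025],"twist":0},{"fingers":0.3,"offset":[0.0005,-0.001,-0.04],"twist":0},{"fingers":0.3,"offset":[0.0005,-0.001,-0.055],"twist":0},{"fingers":0.3,"offset":[0.0005,-0.001,-0.065],"twist":0},{"fingers":0.3,"offset":[0.0005,-0.001,-0.072],"twist":0},{"fingers":0.3,"offset":[0.0005,-0.001,-0.072],"twist":0}]'
```

```text
time_s: 10.98
tool_pos: [0.4315, 0.2914, 0.1106]
tcp_rot: [[0.858, 0.514, -0.001], [0.514, -0.858, -0.0], [-0.001, 0.0, -1.0]]
wrist_force: [0.2, 0.1, 0.1]
finger_gap: 0.694
grip_force: 0.0
```

```bash
python3 -m pendant '[{"fingers":0.5,"offset":[0,0,-0.002],"twist":0},{"fingers":0.6,"offset":[0,0,-0.002],"twist":0},{"fingers":1,"offset":[0,0,-0.002],"twist":0},{"fingers":1,"offset":[0,0,-0.002],"twist":0},{"fingers":1,"offset":[0,0,-0.002],"twist":0},{"fingers":1,"offset":[0,0,-0.002],"twist":0},{"fingers":1,"offset":[0,0,-0.002],"twist":0}]'
```

```text
time_s: 11.57
tool_pos: [0.4319, 0.2924, 0.1098]
tcp_rot: [[0.857, 0.515, 0.001], [0.515, -0.857, 0.001], [0.001, -0.0, -1.0]]
wrist_force: [-1.9, 1.8, 4.5]
finger_gap: 0.452
grip_force: 29.8
```

```bash
python3 -m pendant '[{"fingers":1,"offset":[0,0,0.01],"twist":0},{"fingers":1,"offset":[0,0,0.03],"twist":0},{"fingers":1,"offset":[0,0,0.055],"twist":0},{"fingers":1,"offset":[0,0,0.085],"twist":0},{"fingers":1,"offset":[0,0,0.115],"twist":0},{"fingers":1,"offset":[0,0,0.14],"twist":0},{"fingers":1,"offset":[0,0,0.16],"twist":0},{"fingers":1,"offset":[0,0,0.17],"twist":0},{"fingers":1,"offset":[-0.01,-0.01,0.17],"twist":-3},{"fingers":1,"offset":[-0.02,-0.03,0.17],"twist":-7}]'
```

```text
time_s: 12.4
tool_pos: [0.4113, 0.2627, 0.2792]
tcp_rot: [[0.914, 0.406, -0.0], [0.406, -0.914, 0.0], [-0.0, -0.0, -1.0]]
wrist_force: [-0.3, -0.1, -3.8]
finger_gap: 0.451
grip_force: 29.9
```

```bash
python3 -m pendant '[{"fingers":1,"offset":[-0.01,-0.025,0],"twist":-5},{"fingers":1,"offset":[-0.02,-0.05,0],"twist":-10},{"fingers":1,"offset":[-0.03,-0.075,0],"twist":-15},{"fingers":1,"offset":[-0.03,-0.1,0],"twist":-20},{"fingers":1,"offset":[-0.03,-0.13,0],"twist":-24},{"fingers":1,"offset":[-0.03,-0.16,0],"twist":-24},{"fingers":1,"offset":[-0.03,-0.19,0],"twist":-24},{"fingers":1,"offset":[-0.03,-0.21,0],"twist":-24},{"fingers":1,"offset":[-0.03,-0.221,0],"twist":-24},{"fingers":1,"offset":[-0.03,-0.221,0],"twist":-24}]'
```

```text
time_s: 13.23
tool_pos: [0.3809, 0.0388, 0.2783]
tcp_rot: [[1.0, -0.003, -0.002], [-0.003, -1.0, -0.001], [-0.002, 0.001, -1.0]]
wrist_force: [0.7, 1.1, -3.3]
finger_gap: 0.449
grip_force: 30.0
```

```bash
python3 -m pendant '[{"fingers":1,"offset":[0.0,0.002,-0.02],"twist":0},{"fingers":1,"offset":[0,0.002,-0.045],"twist":0},{"fingers":1,"offset":[0,0.002,-0.045],"twist":0},{"fingers":1,"offset":[0,0.002,-0.045],"twist":0},{"fingers":1,"offset":[0,0.002,-0.045],"twist":0}]'
python3 - <<'E'
from h import *
for n in('top','side'): snap(n,n+'4.png')
print(env.get_state()['tool_pos'])
a=cv2.imread('pics/top4.png')[150:270,240:330]; b=cv2.imread('pics/side4.png')[150:300,240:350]
o=np.zeros((545,800,3),np.uint8); o[:530,:398]=cv2.resize(a,(398,530),interpolation=2); o[:545,400:]=cv2.resize(b,(400,545),interpolation=2); cv2.imwrite('pics/c6.png',o)
t=env.get_state()['tool_pos']; print(proj('side',t+[0,0,.04]),proj('side',t),proj('side',[.45,.041,.2225]),proj('side',[.436,.041,.237]),proj('top',[.436,.041,.237]))
E
```

```text
time_s: 13.65
tool_pos: [0.3815, 0.0433, 0.2349]
tcp_rot: [[1.0, 0.0, -0.0], [0.0, -1.0, 0.0], [-0.0, -0.0, -1.0]]
wrist_force: [-0.2, -0.1, -2.4]
finger_gap: 0.444
grip_force: 30.0
[0.38220292 0.04321343 0.23570639]
[327.68825251 196.29888505] [327.02847862 205.63832597] [306.41774793 201.28562946] [310.71394044 199.39524836] [285.32068012 209.74124845]
```

View pics/c6.png

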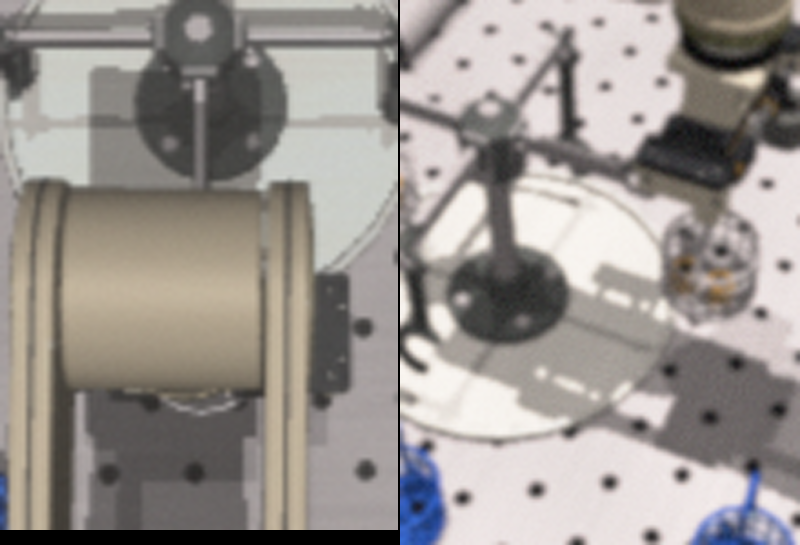

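The basket hangs upright in the gripper at crop (708,270) and the hook end of the arm shows at crop (635,178). I'll check the grip offset and the arm line numerically.

```bash
python3 - <<'E'
from h import *
t=np.array([.3822,.0432,.2357])
print('basket exp',proj('side',t-[0,0,.0825]),'rim',proj('side',t-[0,0,.055]),'bottom',proj('side',t-[0,0,.11]))
im=cv2.imread('pics/side4.png').astype(int)[205:245,312:340]
# orange seen / dark basket mask extents vs pan & grate
print('top arm meas', onz('top',285.3,187,.2435), onz('top',284.8,156.1,.257))
# arm center by edges in rows 175..190
g=cv2.cvtColor(cv2.imread('pics/top4.png'),6).astype(int)
for v in(172,180,188): print(v,g[v,278:293].tolist())
E
```

```text
basket exp [325.77253543 223.44913878] rim [326.17758998 217.71593717] bottom [325.38094633 228.9917485 ]
top arm meas [0.50176911 0.04049804 0.2435    ] [0.59051416 0.04100883 0.257     ]
172 [70, 70, 69, 63, 62, 82, 149, 162, 108, 72, 69, 67, 66, 60, 62]
180 [79, 70, 64, 61, 61, 69, 107, 113, 83, 65, 62, 63, 61, 63, 63]
188 [110, 86, 72, 69, 71, 75, 107, 117, 82, 64, 69, 71, 73, 69, 70]
```

```bash
python3 -m pendant '[{"fingers":1,"offset":[0.008,-0.0015,0],"twist":0},{"fingers":1,"offset":[0.02,-0.0015,0],"twist":0},{"fingers":1,"offset":[0.032,-0.0015,0],"twist":0},{"fingers":1,"offset":[0.044,-0.0015,0],"twist":0},{"fingers":1,"offset":[0.055,-0.0015,0],"twist":0},{"fingers":1,"offset":[0.064,-0.0015,0],"twist":0},{"fingers":1,"offset":[0.064,-0.0015,0],"twist":0},{"fingers":1,"offset":[0.064,-0.0015,0],"twist":0}]'
```

```text
time_s: 14.42
tool_pos: [0.4461, 0.0414, 0.2345]
tcp_rot: [[1.0, -0.0, 0.0], [-0.0, -1.0, -0.0], [0.0, 0.0, -1.0]]
wrist_force: [-0.2, 0.3, -3.9]
finger_gap: 0.453
grip_force: 30.0
```

```bash
python3 -m pendant '[{"fingers":1,"offset":[0,0,-0.006],"twist":0},{"fingers":1,"offset":[0,0,-0.013],"twist":0},{"fingers":1,"offset":[0,0,-0.019],"twist":0},{"fingers":1,"offset":[0,0,-0.024],"twist":0},{"fingers":1,"offset":[0,0,-0.026],"twist":0},{"fingers":1,"offset":[0,0,-0.026],"twist":0}]'
```

```text
time_s: 14.92
tool_pos: [0.4449, 0.0415, 0.2072]
tcp_rot: [[1.0, -0.0, -0.001], [-0.0, -1.0, 0.0], [-0.001, -0.0, -1.0]]
wrist_force: [-0.2, -0.3, -3.8]
finger_gap: 0.45
grip_force: 30.0
```

```bash
python3 -m pendant '[{"fingers":1,"offset":[0,0,-0.001],"twist":0},{"fingers":1,"offset":[0,0,-0.003],"twist":0},{"fingers":1,"offset":[0,0,-0.004],"twist":0},{"fingers":1,"offset":[0,0,-0.004],"twist":0}]'
```

```text
time_s: 15.25
tool_pos: [0.4455, 0.0415, 0.2041]
tcp_rot: [[1.0, -0.0, -0.0], [-0.0, -1.0, -0.0], [-0.0, 0.0, -1.0]]
wrist_force: [0.1, 0.7, -4.2]
finger_gap: 0.449
grip_force: 30.0
```

```bash
python3 -m pendant '[{"fingers":1,"offset":[0,0,-0.001],"twist":0},{"fingers":1,"offset":[0,0,-0.002],"twist":0},{"fingers":1,"offset":[0,0,-0.003],"twist":0},{"fingers":1,"offset":[0,0,-0.003],"twist":0}]'
```

```text
time_s: 15.58
tool_pos: [0.4454, 0.0415, 0.2009]
tcp_rot: [[1.0, -0.0, -0.0], [-0.0, -1.0, -0.0], [-0.0, 0.0, -1.0]]
wrist_force: [-0.3, 0.7, -4.0]
finger_gap: 0.446
grip_force: 30.0
```

```bash
python3 -m pendant '[{"fingers":1,"offset":[0,0,-0.001],"twist":0},{"fingers":1,"offset":[0,0,-0.002],"twist":0},{"fingers":1,"offset":[0,0,-0.002],"twist":0}]'
```

```text
time_s: 15.83
tool_pos: [0.4454, 0.0415, 0.1989]
tcp_rot: [[1.0, -0.0, -0.0], [-0.0, -1.0, 0.0], [-0.0, -0.0, -1.0]]
wrist_force: [0.6, -0.3, -3.2]
finger_gap: 0.452
grip_force: 30.0
```

```bash
python3 -m pendant '[{"fingers":1,"offset":[0,0,-0.001],"twist":0},{"fingers":1,"offset":[0,0,-0.002],"twist":0},{"fingers":1,"offset":[0,0,-0.002],"twist":0}]'
```

```text
time_s: 16.08
tool_pos: [0.4457, 0.0415, 0.1973]
tcp_rot: [[1.0, -0.0, 0.0], [-0.0, -1.0, 0.0], [0.0, -0.0, -1.0]]
wrist_force: [-0.4, -0.4, -0.7]
finger_gap: 0.449
grip_force: 30.0
```

```bash
python3 -m pendant '[{"fingers":1,"offset":[0,0,-0.001],"twist":0},{"fingers":1,"offset":[0,0,-0.002],"twist":0},{"fingers":1,"offset":[0,0,-0.002],"twist":0}]'
```

```text
time_s: 16.33
tool_pos: [0.4458, 0.0415, 0.1955]
tcp_rot: [[1.0, -0.0, 0.001], [-0.0, -1.0, -0.0], [0.001, 0.0, -1.0]]
wrist_force: [-0.6, -0.5, 1.3]
finger_gap: 0.453
grip_force: 30.0
```

```bash
python3 -m pendant '[{"fingers":1,"offset":[0,0,-0.001],"twist":0},{"fingers":1,"offset":[0,0,-0.002],"twist":0},{"fingers":1,"offset":[0,0,-0.002],"twist":0}]'
```

```text
time_s: 16.58
tool_pos: [0.4456, 0.0415, 0.1933]
tcp_rot: [[1.0, -0.0, 0.0], [-0.0, -1.0, -0.0], [0.0, 0.0, -1.0]]
wrist_force: [-0.9, -0.5, 2.8]
finger_gap: 0.449
grip_force: 30.0
```

```bash
python3 -m pendant '[{"fingers":1,"offset":[0,0,-0.001],"twist":0},{"fingers":1,"offset":[0,0,-0.002],"twist":0},{"fingers":1,"offset":[0,0,-0.002],"twist":0}]'
```

```text
time_s: 16.83
tool_pos: [0.4454, 0.0415, 0.1911]
tcp_rot: [[1.0, -0.0, -0.0], [-0.0, -1.0, 0.0], [-0.0, -0.0, -1.0]]
wrist_force: [-2.6, 0.3, 4.0]
finger_gap: 0.451
grip_force: 30.0
```

```bash
python3 -m pendant '[{"fingers":1,"offset":[0,0,-0.001],"twist":0},{"fingers":1,"offset":[0,0,-0.002],"twist":0},{"fingers":1,"offset":[0,0,-0.002],"twist":0}]'
```

```text
time_s: 17.08
tool_pos: [0.4456, 0.0415, 0.1893]
tcp_rot: [[1.0, -0.0, 0.0], [-0.0, -1.0, -0.0], [0.0, 0.0, -1.0]]
wrist_force: [-2.5, -0.7, 5.9]
finger_gap: 0.448
grip_force: 30.0
```

```bash
python3 -m pendant '[{"fingers":1,"offset":[0,0,-0.001],"twist":0},{"fingers":1,"offset":[0,0,-0.002],"twist":0},{"fingers":1,"offset":[0,0,-0.002],"twist":0}]'
```

```text
time_s: 17.33
tool_pos: [0.4459, 0.0415, 0.1876]
tcp_rot: [[1.0, -0.0, 0.001], [-0.0, -1.0, -0.0], [0.001, 0.0, -1.0]]
wrist_force: [-2.3, 0.7, 7.1]
finger_gap: 0.45
grip_force: 30.0
```

```bash
python3 -m pendant '[{"fingers":1,"offset":[0,0,-0.001],"twist":0},{"fingers":1,"offset":[0,0,-0.0015],"twist":0},{"fingers":1,"offset":[0,0,-0.0015],"twist":0}]'
```

```text
time_s: 17.58
tool_pos: [0.445, 0.0415, 0.1856]
tcp_rot: [[1.0, -0.0, -0.001], [-0.0, -1.0, 0.0], [-0.001, -0.0, -1.0]]
wrist_force: [-5.6, 0.1, 3.6]
finger_gap: 0.45
grip_force: 30.0
```

```bash
python3 -m pendant '[{"fingers":1,"offset":[0.0003,0,-0.001],"twist":0},{"fingers":1,"offset":[0.0003,0,-0.0015],"twist":0},{"fingers":1,"offset":[0.0003,0,-0.0015],"twist":0}]'
```

```text
time_s: 17.83
tool_pos: [0.4442, 0.0415, 0.1824]
tcp_rot: [[1.0, -0.0, -0.004], [-0.0, -1.0, 0.0], [-0.004, -0.0, -1.0]]
wrist_force: [-0.1, -0.2, -3.1]
finger_gap: 0.447
grip_force: 30.0
```

```bash
python3 -m pendant '[{"fingers":1,"offset":[0,0,-0.001],"twist":0},{"fingers":1,"offset":[0,0,-0.001],"twist":0}]'
```

```text
time_s: 18.0
tool_pos: [0.4454, 0.0415, 0.1821]
tcp_rot: [[1.0, -0.0, -0.001], [-0.0, -1.0, 0.0], [-0.001, -0.0, -1.0]]
wrist_force: [1.0, -0.0, -3.3]
finger_gap: 0.448
grip_force: 30.0
```

```bash
python3 -m pendant '[{"fingers":1,"offset":[0,0,-0.001],"twist":0},{"fingers":1,"offset":[0,0,-0.001],"twist":0}]'
```

```text
time_s: 18.17
tool_pos: [0.4458, 0.0415, 0.1818]
tcp_rot: [[1.0, -0.0, -0.0], [-0.0, -1.0, 0.0], [-0.0, -0.0, -1.0]]
wrist_force: [0.6, 0.0, -4.3]
finger_gap: 0.446
grip_force: 30.0
```

```bash
python3 -m pendant '[{"fingers":1,"offset":[0,0,-0.0008],"twist":0},{"fingers":1,"offset":[0,0,-0.0008],"twist":0}]'
```

```text
time_s: 18.33
tool_pos: [0.4458, 0.0415, 0.1812]
tcp_rot: [[1.0, -0.0, -0.0], [-0.0, -1.0, -0.0], [-0.0, 0.0, -1.0]]
wrist_force: [0.1, -0.4, -3.1]
finger_gap: 0.451
grip_force: 30.0
```

```bash
python3 -m pendant '[{"fingers":1,"offset":[0,0,-0.001],"twist":0},{"fingers":1,"offset":[0,0,-0.001],"twist":0}]'
```

```text
time_s: 18.5
tool_pos: [0.446, 0.0415, 0.1807]
tcp_rot: [[1.0, -0.0, 0.0], [-0.0, -1.0, -0.0], [0.0, 0.0, -1.0]]
wrist_force: [-1.0, -0.0, 0.1]
finger_gap: 0.445
grip_force: 30.0
```

```bash
python3 -m pendant '[{"fingers":1,"offset":[0,0,-0.001],"twist":0},{"fingers":1,"offset":[0,0,-0.001],"twist":0}]'
```

```text
time_s: 18.67
tool_pos: [0.4462, 0.0415, 0.1803]
tcp_rot: [[1.0, -0.0, 0.001], [-0.0, -1.0, -0.0], [0.001, 0.0, -1.0]]
wrist_force: [-3.5, 1.2, 4.9]
finger_gap: 0.445
grip_force: 30.0
```

```bash
python3 -m pendant '[{"fingers":1,"offset":[0,0,-0.0008],"twist":0},{"fingers":1,"offset":[0,0,-0.0008],"twist":0}]'
```

```text
time_s: 18.83
tool_pos: [0.4463, 0.0415, 0.1801]
tcp_rot: [[1.0, -0.0, 0.002], [-0.0, -1.0, -0.0], [0.002, 0.0, -1.0]]
wrist_force: [-6.4, 0.2, 8.6]
finger_gap: 0.45
grip_force: 30.0
```

```bash
python3 -m pendant '[{"fingers":1,"offset":[0,0,0.0015],"twist":0},{"fingers":1,"offset":[0,0,0.0015],"twist":0},{"fingers":0.4,"offset":[0,0,0.0015],"twist":0},{"fingers":0.4,"offset":[0,0,0.0015],"twist":0},{"fingers":0.3,"offset":[0,0,0.0015],"twist":0},{"fingers":0.3,"offset":[0,0,0.0015],"twist":0}]'
```

```text
time_s: 19.33
tool_pos: [0.4458, 0.0415, 0.18]
tcp_rot: [[1.0, -0.0, -0.0], [-0.0, -1.0, 0.0], [-0.0, -0.0, -1.0]]
wrist_force: [-0.5, -0.5, 0.2]
finger_gap: 0.675
grip_force: 0.0
```

```bash
python3 -m pendant '[{"fingers":0.3,"offset":[0,0,0.005],"twist":0},{"fingers":0.3,"offset":[0,0,0.02],"twist":0},{"fingers":0.3,"offset":[0,0,0.045],"twist":0},{"fingers":0.3,"offset":[0,0,0.08],"twist":0},{"fingers":0.3,"offset":[0,0,0.12],"twist":0},{"fingers":0.3,"offset":[-0.01,-0.03,0.14],"twist":0},{"fingers":0.3,"offset":[-0.02,-0.07,0.14],"twist":0},{"fingers":0.3,"offset":[-0.02,-0.11,0.14],"twist":0},{"fingers":0.3,"offset":[-0.02,-0.15,0.14],"twist":0},{"fingers":0.3,"offset":[-0.02,-0.19,0.14],"twist":0}]'
```

```text
time_s: 20.17
tool_pos: [0.4255, -0.1502, 0.3211]
tcp_rot: [[1.0, 0.0, 0.002], [0.0, -1.0, -0.001], [0.002, 0.001, -1.0]]
wrist_force: [0.2, -0.3, -0.5]
finger_gap: 0.702
grip_force: 0.0
```

```bash
python3 -m pendant '[{"fingers":0.3,"offset":[-0.01,-0.04,0],"twist":0},{"fingers":0.3,"offset":[-0.02,-0.08,0],"twist":0},{"fingers":0.3,"offset":[-0.02,-0.1,0],"twist":0},{"fingers":0.3,"offset":[-0.02,-0.1,0],"twist":0},{"fingers":0.3,"offset":[-0.02,-0.1,0],"twist":0},{"fingers":0.3,"offset":[-0.02,-0.1,0],"twist":0},{"fingers":0.3,"offset":[-0.02,-0.1,0],"twist":0},{"fingers":0.3,"offset":[-0.02,-0.1,0],"twist":0}]'
python3 - <<'E'
from h import *
for n in('top','side'): snap(n,n+'5.png')
a=cv2.imread('pics/top5.png')[130:240,240:330]; b=cv2.imread('pics/side5.png')[165:255,255:345]
o=np.zeros((500,800,3),np.uint8); o[:489,:400]=cv2.resize(a,(400,489),interpolation=2); o[:400,400:]=cv2.resize(b,(400,400),interpolation=2); cv2.imwrite('pics/c7.png',o)
print(proj('side',[.4465,.041,.2205]),proj('side',[.436,.041,.234]),proj('side',[.4465,.041,.0705]))
E
```

```text
time_s: 20.83
tool_pos: [0.4063, -0.2474, 0.3203]
tcp_rot: [[1.0, 0.002, 0.0], [0.002, -1.0, -0.0], [0.0, 0.0, -1.0]]
wrist_force: [-0.4, -0.4, -0.2]
finger_gap: 0.699
grip_force: 0.0
[307.46317125 202.08170106] [310.6976675 200.0796687] [307.00913571 232.77101231]
```

View pics/c7.png

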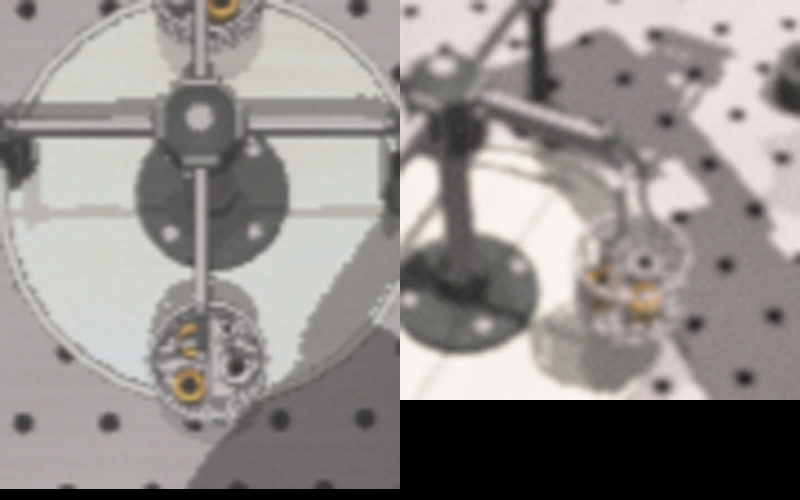

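The basket hangs upright on the front hook: the rim is at side crop (632,280) and the bail legs rise to the hook at (635,170). The arm points straight at the robot and the gripper is clear. The felt forces fit a closed latch: they peaked, dropped to the basket's own weight, then rose sharply at the bowl. I'm handing the job in.

```bash
python3 -c "
from plant import workorder
print(workorder.sign_off())"
```

```text
the job is handed in; nothing more can be done
None
```

The job is handed in at about 21 s: the rack's empty hook faces the robot and the washed basket hangs upright on it, felt home in the bowl; the latch was judged shut by the force drop, not seen, and no bystander was knowingly touched.

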